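# Load glass chess men into the sliding-lid cooling box

## Task

Two freshly made glass chess men have to go into the cooling box, which is opened no further than needed: slide its lid by the grip until the lid's edge lies over the partition between the first and second pockets (rails marked with one dot and two dots), so that only the first is open, and stand the pawn upright in it; then slide the lid on until its edge lies over the next partition, so that the second pocket is open too, and stand the rook upright in that one. Then slide the lid fully shut. The third pocket (three dots) must stay covered throughout, the glass is to be set down gently, not dropped, and the bishop and the other loose things on the bench stay where they are.

Things in the scene. Friction and masses are not known exactly. Their poses are not given: they have to be found in the camera images.
- coolbox: Grey steel box fixed to the bench, 164 (x) x 186 (y) mm, lined white; two aluminium rails (11 mm wide, outer faces 82 mm from the middle, tops 69 mm above the bench) run along y, 160 mm beyond its +y end. Origin: centre of the box's underside, run-out not counted; +y: the way the lid opens. Pockets in a row along y, 62 mm apart, each 130 (x) x 50 (y) mm, 56 deep, 12 mm partitions between.
- lid (a joint): Slide of the steel lid (140 x 186 x 3 mm, top 65.5 mm above the bench) along the box's +y, in m: 0 fully shut, at most 0.16. At 0.062 its free edge is over the middle of the partition between first and second pocket, at 0.124 over that between second and third. Slides stiffly (about 3 N) and stays where left.
- grip (a point): Centre of the top of the black grip that stands up on the lid: 30 mm (box x) x 14 mm (box y) and 38 mm tall, this point 103.5 mm above the bench, 38 mm above the lid's top. It moves with the lid; axes as the box's. It stands 100 mm behind the lid's free edge.
- lid_edge (a point): Middle of the lid's free (-y) edge, on its top.
- pocket1 (a point): Centre of the floor of the first pocket (-y end; one black dot on each rail beside it), 6.5 mm above the bench; axes as the box's.
- pocket2 (a point): Centre of the floor of the second (middle) pocket, two dots.
- pocket3 (a point): Centre of the floor of the third pocket (three dots), which holds an earlier piece and stays covered.
- pawn: Green glass pawn, loose, standing: 46 mm tall, foot 35 mm in diameter, slim waist of 18 to 20 mm, round head 25 mm in diameter centred 33.5 mm up. Origin: centre of its underside, z up along it.
- rook: Green glass rook (castle), loose, standing: 52 mm tall, foot 36 mm in diameter, shaft 25 to 26 mm in diameter from 13 to 30 mm up, head 31 mm in diameter from 34 mm up with notched top. Origin: centre of its underside, z up along it.
- bishop: Green glass bishop, loose, standing: 71 mm tall with a pointed head, foot 36 mm in diameter. Stays where it is. Origin: centre of its underside.
- mould: Black graphite marble mould lying on the bench near the robot, 70 x 50 x 22 mm. Not used.
- paddle: Black graphite paddle with a wooden handle lying on the bench, 190 mm long, 50 mm wide, 10 mm thick. Not used.
- flask: Open glass cup, 64 mm in diameter, 80 mm tall, on the bench to the robot's left. Not used.
There are look-alikes about, which are no part of the job. Leave any purple look-alike of the pawn alone. What is shaped like the rook but red is not meant.

How it is judged:
By the outcome, as a careful person would: the job done as asked, in the order asked, and still so for the second after the job is handed in, with the robot touching nothing.
It also fails if it takes over 72 s, if anything falls off the work surface, if the arm or the gripper's body presses on something with over 40 N, if the wrist force passes 120 N, or if a joint passes its speed limit or range.

## Robot

A 6-joint arm with a two-finger parallel gripper is mounted at the origin on the work surface. World frame = base frame: x ahead of the robot, y to its left, z up, the work surface at z = 0. Lengths are in mm, angles in rad, forces in N, time in s.
With the tool pointing down it reaches from about 250 to 800 mm from the base axis. Payload 3.9 kg.
Tool frame: the origin (TCP) lies midway between the tips of the shut fingers; the grasp point (between the pads) lies 19 mm behind it; y points along the fingers, x is the direction in which the jaws open and shut, and the axes are right-handed (so a half turn about y gives the same grasp; the last joint's range is limited). The gripper opens to 85 mm and grips with 20 to 120 N. Pads are 22 mm wide; open, the fingers measure 114 mm over their backs; the gripper's body (76 mm by 85 mm) begins 54 mm behind the grasp point. The pads swing forward as they close: fully open they stand 13 mm farther back than shut.
Start: joints at [1.111, 0.26, -0.138, 1.173, 0, 1.571], TCP at [232.973, 470.467, 231.304] pointing down, gripper open.
Joint ranges: [-2.78, 2.78], [-0.83, 1.72], [-1.28, 1.37], [-1.9, 2.12], [-1.57, 1.48], [-3.14, 3.14]. Speed limits (rad/s): [2.57, 2.57, 3.14, 3.14, 3.14, 3.14].

## Interface

Orientations are given as a rotation vector (axis times angle).
In Python, from station import * gives the robot as it stands.
- The arm moves only by the shell command python3 -m jog 'ROWS' [FORCE]. ROWS is JSON, a list of rows, each an object with "delta_rot": the turn, a rotation vector about the tool's x, y, z in degrees, a list of three; "slide": the shift along the tool's x, y, z in cm, a list of three; "jaw": the closure, from 0 (fully open) to 1 (shut). A call has exactly 8 rows; each row is the pose to reach, as a shift and turn from the pose commanded when the call began, along the tool's axes at that moment; what a row does not reach only later rows make up. A row lasts 1/12 s, in which the tool goes at most 41.7 mm and 7.16 degrees, less where a joint would pass 70% of its speed; a pose out of reach is approached as far as the arm can. A call with a gripper value outside its range is refused whole. The fingers move at their own pace and stop on an object; FORCE is the grip in N (left out, the last holds). Time passes only in rows, so rows that repeat a pose let the fingers close, or fill a call up. It gives the time, the measured TCP pose, the force and the opening at its end, in the units of the state.
- get_obs(): the state, without advancing time (a new reading comes with each control period).
- snapshot(name): name is "side" or "top" or "wrist"; returns a dict with "frame" (420x560x3 uint8, red, green, blue), "intrinsics" (3x3 intrinsics, pixels), "R" (3x3) and "t" (3): a world point X has camera coordinates R X + t; the wrist camera has in their place "mount" (4x4, takes a point from camera to tool coordinates, whose origin is the TCP and whose axes are the tool frame's). Camera axes: x right, y down, z forward; pixel columns grow to the right and rows downward; lengths in mm; the calibration is good to about 2 mm. A picture is of the moment at which its call begins: read the wrist's pose just before it. There is no depth.
- finish_job(): hands the job in, once; it reports no verdict.
The state is a dict: "time": time; "joints": joint angles; "qvel": joint speeds; "joint_efforts": joint torques, N m; "tool_pos": TCP position; "ee_rot": TCP orientation; "ft_force": force on the tool from outside, world axes, zero at the start; "moment": the same for the moment, N m; "grip_width": finger opening in mm.
Only numpy, scipy, OpenCV 4.12 (cv2) and the standard library are available. Lean on these libraries where they do the work, as an engineer would, in place of code of your own. Each camera call takes 0.05 s, during which the arm holds its last target. There are 200 camera calls.

## Working session

There is one attempt and no reset: what is moved stays moved. The work goes in short steps, Python scripts to look and compute and a shell command to move; the robot and the scene stay as the last step left them, time stands still between calls to the robot, and variables do not carry over. Pictures are saved under pics/ and viewed, on a budget of 10 in all, crops included, one or two more only if the job needs it, and the job is handed in when it is done.

```bash
mkdir -p pics; ls; cat > h.py <<'E'
import numpy as np, cv2
from scipy.spatial.transform import Rotation as Ro
from station import *
def snap(name, fn):
    o=get_obs(); s=snapshot(name); cv2.imwrite('pics/'+fn, s['frame'][:,:,::-1]); 
    T=np.eye(4); 
    if 'mount' in s:
        W=np.eye(4); W[:3,:3]=Ro.from_rotvec(o['ee_rot']).as_matrix(); W[:3,3]=o['tool_pos']
        T=W@np.array(s['mount'])
    else:
        R=np.array(s['R']); T[:3,:3]=R.T; T[:3,3]=-R.T@np.array(s['t'])
    np.savez('pics/'+fn[:-4]+'.npz',K=s['intrinsics'],T=T); return s['frame']
def px(fn,u,v,z):
    d=np.load('pics/'+fn+'.npz'); r=d['T'][:3,:3]@np.linalg.solve(d['K'],[u,v,1.]); c=d['T'][:3,3]
    return (c+r*(z-c[2])/r[2]).round(1)
def proj(fn,X):
    d=np.load('pics/'+fn+'.npz'); p=d['K']@(d['T'][:3,:3].T@(np.array(X)-d['T'][:3,3])); return (p[:2]/p[2]).round(1)
def rel(X,ang=None):
    "cm shift in tool axes from current pose to world X"
    o=get_obs(); return (Ro.from_rotvec(o['ee_rot']).inv().apply(np.array(X)-np.array(o['tool_pos']))/10).round(2)
E
python3 - <<'E'
from h import *
o=get_obs(); print(o); print(Ro.from_rotvec(o['ee_rot']).as_matrix().round(3))
a=snap('top','t0.png'); b=snap('side','s0.png')
for n in('t0','s0'): print(np.load(f'pics/{n}.npz')['T'].round(2))
E
```

```text
pics
{'time': 0.0, 'joints': array([ 1.11098067e+00,  2.60671417e-01, -1.39405012e-01,  1.17269676e+00,
       -2.50101000e-05,  1.57079943e+00]), 'qvel': array([ 0.00025678,  0.00075365, -0.00166099,  0.00068934,  0.00124172,
       -0.00042101]), 'joint_efforts': array([-1.63868586e-03, -4.05678463e+01,  2.53922832e+01,  1.85867690e-02,
       -1.66579603e-04, -5.80686379e-07]), 'tool_pos': array([232.68332332, 469.84120566, 230.4579165 ]), 'ee_rot': array([-1.39340566, -0.86295626,  0.86568749]), 'ft_force': array([-0.22595735,  0.19560525,  0.39653922]), 'moment': array([-0.03139225, -0.04174011,  0.00923031]), 'grip_width': 84.93812833818971}
[[ 0.444 -0.001 -0.896]
 [ 0.896 -0.002  0.444]
 [-0.002 -1.    -0.   ]]
[[ 1.00000e-02 -9.80000e-01  1.90000e-01  2.52810e+02]
 [-1.00000e+00 -1.00000e-02 -1.00000e-02 -4.78000e+00]
 [ 1.00000e-02 -1.90000e-01 -9.80000e-01  1.30435e+03]
 [ 0.00000e+00  0.00000e+00  0.00000e+00  1.00000e+00]]
[[ 7.8000e-01 -3.0000e-01  5.5000e-01 -2.7695e+02]
 [-6.3000e-01 -4.0000e-01  6.7000e-01 -9.1570e+02]
 [ 2.0000e-02 -8.7000e-01 -5.0000e-01  7.5511e+02]
 [ 0.0000e+00  0.0000e+00  0.0000e+00  1.0000e+00]]
```

View pics/t0.png

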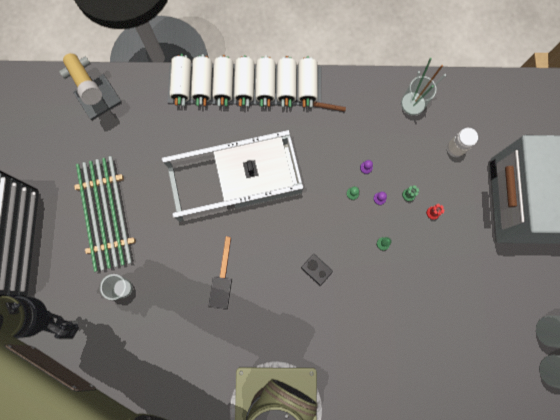

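View pics/s0.png

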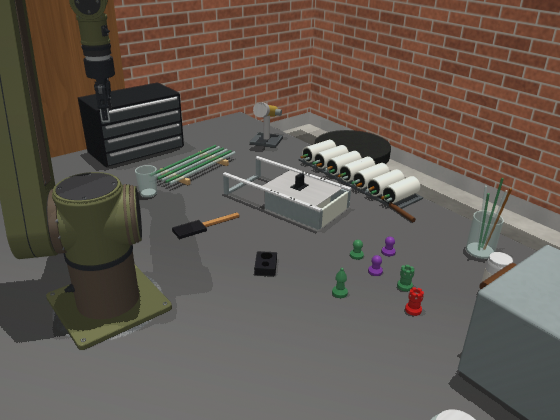

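```bash
python3 - <<'E'
from h import *
a=cv2.imread('pics/t0.png'); h=cv2.cvtColor(a,cv2.COLOR_BGR2HSV)
for nm,lo,hi in(('green',45,85),('purple',130,160)):
    m=cv2.inRange(h,(lo,90,40),(hi,255,255)); n,l,s,c=cv2.connectedComponentsWithStats(m)
    for i in range(1,n):
        if s[i,4]>20 and c[i,0]>320: print(nm,s[i],c[i].round(1),px('t0',*c[i],20))
print('grip',px('t0',251,163,103.5), px('t0',251,169,85))
c=cv2.resize(a[120:230,150:320],None,fx=4.7,fy=4.7,interpolation=cv2.INTER_CUBIC); cv2.imwrite('pics/t0c.png',c)
b=cv2.imread('pics/s0.png'); h=cv2.cvtColor(b,cv2.COLOR_BGR2HSV)
m=cv2.inRange(h,(45,90,40),(85,255,255)); n,l,s,c=cv2.connectedComponentsWithStats(m)
for i in range(1,n):
    if s[i,4]>20 and c[i,0]>320: print('side',s[i],c[i].round(1),px('s0',*c[i],22))
E
```

```text
green [347 187  12  12 104] [352.5 192.9] [ 560.4 -203.3   20. ]
green [403 190  13  11  61] [407.4 196. ] [ 553.1 -353.5   20. ]
green [377 238  13  12 126] [383.2 243.1] [ 423.  -283.2   20. ]
purple [360 160  13  14 133] [366.3 166.5] [ 635.7 -243.2   20. ]
purple [374 192  13  13 132] [380.  197.8] [ 547.3 -278.2   20. ]
grip [616.8  70.5 103.5] [606.1  71.3  85. ]
side [492 178  11  34  59] [497.4 193.2] [1119.8 -260.8   22. ]
side [485 193   4  17  26] [486.8 200.7] [1051.5 -267.5   22. ]
side [350 240  14  20 186] [356.7 250.1] [ 559.1 -212.9   22. ]
side [397 265  17  27 302] [405.6 278.3] [ 565.4 -361.6   22. ]
side [332 268  16  30 289] [340. 285.] [ 427.4 -286.9   22. ]
```

View pics/t0c.png

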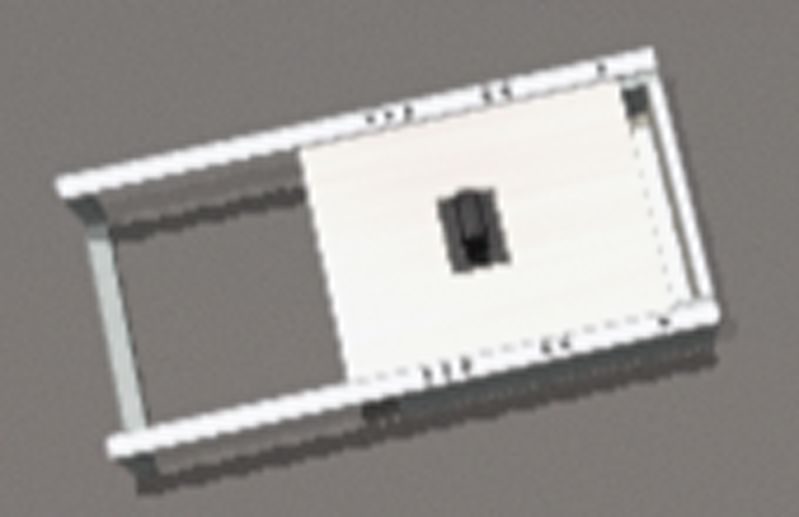

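```bash
python3 - <<'E'
from h import *
f=lambda u,v,z:px('t0',150+(u+.5)/4.7-.5,120+(v+.5)/4.7-.5,z)[:2]
P=dict(tr=f(653,47,69),br=f(719,320,69),tl=f(58,178,69),bl=f(108,458,69)); print(P)
tr,br,tl,bl=P['tr'],P['br'],P['tl'],P['bl']
print(*[np.linalg.norm(x) for x in(tr-br,tl-bl,tr-tl,br-bl)],'exp 164 164 346 346')
y=(tl-tr+bl-br);y/=np.linalg.norm(y); x=np.array([y[1],-y[0]]); print('yhat',y,'yaw',np.degrees(np.arctan2(-y[0],y[1])))
c=(tr+br+tl+bl)/4; O=c-y*80; print('O',O)
loc=lambda p:np.array([(p-O)@x,(p-O)@y]).round(1)
g=f(471,205,103.5); g2=f((469+492)/2,(190+238)/2,103.5)
print('grip top',g,loc(g),loc(g2)); 
for e in((622,90),(685,300),(300,150),(347,380)): print('lidcorners',loc(f(*e,65.5)))
for e in((600,68),(663,322),(497,93),(556,346)): print('dots',loc(f(*e,69)))
for nm,T,S in(('pawn',(560.4,-203.3),None),):pass
# triangulate via both cameras: pieces' centre rays
def tri(a,b):
    A=[];B=[]
    for n,(u,v) in(('t0',a),('s0',b)):
        d=np.load(f'pics/{n}.npz'); r=d['T'][:3,:3]@np.linalg.solve(d['K'],[u,v,1.]); r/=np.linalg.norm(r); M=np.eye(3)-np.outer(r,r); A.append(M);B.append(M@d['T'][:3,3])
    return np.linalg.lstsq(np.vstack(A),np.hstack(B),rcond=None)[0].round(1)
print(tri((352.5,192.9),(356.7,250.1)),tri((410,194.5),(405.6,278.3)),tri((383.2,243.1),(340,285)))
E
```

```text
{'tr': array([722.1, -26.5]), 'br': array([561.3, -64.5]), 'tl': array([639.8, 309.3]), 'bl': array([479.3, 272.6])}
165.229053135337 164.64246110891315 345.73823913475354 346.92997852592674 exp 164 164 346 346
yhat [-0.23719879  0.97146113] yaw 13.721269317318113
O [619.60090303  45.00810927]
grip top [616.2  73.5] [ 3.5 28.5] [-2.8 24.5]
lidcorners [ 62.6 -70.9]
lidcorners [-66.3 -77. ]
lidcorners [ 68.9 115.8]
lidcorners [-68.2 117.3]
dots [ 77.1 -61.2]
dots [-76.6 -61.7]
dots [75.7 -0.6]
dots [-76.5  -0.4]
[ 563.6 -205.8   15.5] [ 559.1 -362.    24.2] [ 425.3 -284.8   21.1]
```

```bash
python3 -m jog '[{"delta_rot":[0,-3,0],"slide":[-1,0,-2.6],"jaw":0},{"delta_rot":[0,-7,0],"slide":[-2.4,0.2,-6.4],"jaw":0},{"delta_rot":[0,-12,0],"slide":[-3.8,0.5,-10.2],"jaw":0},{"delta_rot":[0,-18,0],"slide":[-5.2,0.8,-14],"jaw":0},{"delta_rot":[0,-24,0],"slide":[-6.6,1,-17.8],"jaw":0},{"delta_rot":[0,-30,0],"slide":[-8,1.2,-21.6],"jaw":0},{"delta_rot":[0,-35,0],"slide":[-9.4,1.4,-25.4],"jaw":0},{"delta_rot":[0,-40,0],"slide":[-10.8,1.5,-29.2],"jaw":0}]' 40; python3 - <<'E'
from h import *
o=get_obs();print(o['joints'].round(2),Ro.from_rotvec(o['ee_rot']).as_matrix().round(3),rel([612.7,73.2,180]))
E
```

```text
time: 0.77
tool_pos: [447.3, 242.3, 215.8]
ee_rot: [-1.084, -1.385, 1.387]
ft_force: [-0.2, 0.3, -0.3]
grip_width: 85.6
[ 0.5   0.24 -0.21  1.13  0.    0.25] [[-0.241 -0.001 -0.971]
 [ 0.971 -0.    -0.241]
 [-0.    -1.     0.001]] [-20.39   3.57 -11.99]
```

```bash
python3 -m jog '[{"delta_rot":[0,0,0],"slide":[-3.4,0.5,-2],"jaw":0},{"delta_rot":[0,0,0],"slide":[-6.8,1,-4],"jaw":0},{"delta_rot":[0,0,0],"slide":[-10.2,1.5,-6],"jaw":0},{"delta_rot":[0,0,0],"slide":[-13.6,2,-8],"jaw":0},{"delta_rot":[0,0,0],"slide":[-17,2.5,-10],"jaw":0.1},{"delta_rot":[0,0,0],"slide":[-19.5,3,-11.5],"jaw":0.2},{"delta_rot":[0,0,0],"slide":[-20.4,3.5,-12],"jaw":0.3},{"delta_rot":[0,0,0],"slide":[-20.4,3.5,-12],"jaw":0.4}]' 40; python3 - <<'E'
from h import *
o=get_obs();print(o['joints'].round(2),rel([612.7,73.2,180]))
snap('wrist','w1.png')
E
```

```text
time: 1.43
tool_pos: [612.1, 72.0, 179.2]
ee_rot: [-1.087, -1.378, 1.381]
ft_force: [-0.0, 0.1, -0.9]
grip_width: 51.7
[ 0.12  0.44  0.    1.13 -0.   -0.12] [ 0.1  -0.08 -0.08]
```

View pics/w1.png

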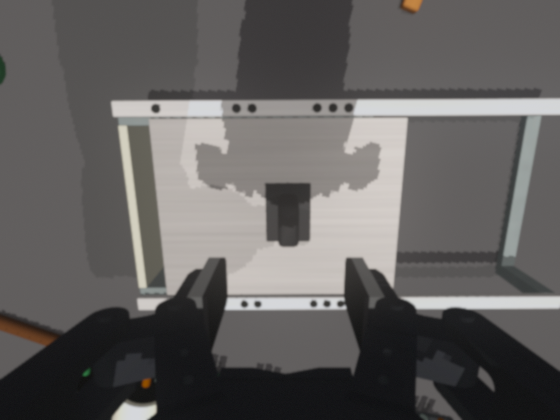

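```bash
python3 - <<'E'
from h import *
O=np.array([619.6,45.]);y=np.array([-.2372,.97146]);x=np.array([y[1],-y[0]])
loc=lambda p:np.array([(p[:2]-O)@x,(p[:2]-O)@y]).round(1)
for n,u,v,z in(('d1',155,108,69),('d2',244,108,69),('d3',333,108,69),('d2b',251,304,69),('d3b',320.5,304,69),('edge top',150.5,119,65.5),('edge bot',165.5,293,65.5),('far top',407,119,65.5),('far bot',395.5,293,65.5),('grip top L',279,220,103.5),('grip top R',298,220,103.5),('grip near',288,246,103.5),('grip far',288,195,103.5),('gripbase',267,184,65.5),('gripbase',310,184,65.5),('gb',268,241,65.5),('gb',310,241,65.5)):
  p=px('w1',u,v,z); print(n,p,loc(p))
E
```

```text
d1 [561.  -34.6  69. ] [-75.8 -63.4]
d2 [546.5  26.1  69. ] [-75.5  -1. ]
d3 [532.   86.9  69. ] [-75.2  61.5]
d2b [695.7  62.6  69. ] [78.1 -1. ]
d3b [682.5 118.   69. ] [78.4 56. ]
edge top [569.4 -38.   65.5] [-68.5 -68.7]
edge bot [704.2  -7.8  65.5] [ 69.7 -71.4]
far top [526.8 141.   65.5] [-67.4 115.3]
far bot [660.4 176.3  65.5] [ 70.8 117.9]
grip top L [610.5  66.9 103.5] [-3.6 23.4]
grip top R [607.6  79.1 103.5] [-3.6 36. ]
grip near [626.9  76.9 103.5] [14.7 29.3]
grip far [592.8  68.7 103.5] [-20.4  29.4]
gripbase [596.2  53.6  65.5] [-20.7  13.9]
gripbase [588.7  85.1  65.5] [-20.5  46.3]
gb [640.4  64.3  65.5] [24.8 13.8]
gb [632.7  96.5  65.5] [24.9 46.9]
```

```bash
python3 -m jog '[{"delta_rot":[0,0,0],"slide":[0.1,3,-0.1],"jaw":0.4},{"delta_rot":[0,0,0],"slide":[0.15,6,-0.2],"jaw":0.4},{"delta_rot":[0,0,0],"slide":[0.15,9,-0.2],"jaw":0.4},{"delta_rot":[0,0,0],"slide":[0.15,10.6,-0.2],"jaw":0.4},{"delta_rot":[0,0,0],"slide":[0.15,10.6,-0.2],"jaw":0.6},{"delta_rot":[0,0,0],"slide":[0.15,10.6,-0.2],"jaw":0.8},{"delta_rot":[0,0,0],"slide":[0.15,10.6,-0.2],"jaw":1},{"delta_rot":[0,0,0],"slide":[0.15,10.6,-0.2],"jaw":1}]' 50; python3 - <<'E'
from h import *
O=np.array([620.6,44.4]);y=np.array([-.2372,.97146]);x=np.array([y[1],-y[0]]);p=get_obs()['tool_pos'][:2]-O;print(p@x,p@y)
E
```

```text
time: 2.15
tool_pos: [613.3, 76.6, 77.1]
ee_rot: [-1.088, -1.384, 1.383]
ft_force: [-1.9, -0.7, 0.2]
grip_width: 13.3
0.5352116372979375 32.97483216191427
```

```bash
python3 -m jog '[{"delta_rot":[0,0,0],"slide":[0,0,0],"jaw":1},{"delta_rot":[0,0,0],"slide":[0.6,0,0],"jaw":1},{"delta_rot":[0,0,0],"slide":[1.2,0,0],"jaw":1},{"delta_rot":[0,0,0],"slide":[1.8,0,0],"jaw":1},{"delta_rot":[0,0,0],"slide":[2.4,0,0],"jaw":1},{"delta_rot":[0,0,0],"slide":[3,0,0],"jaw":1},{"delta_rot":[0,0,0],"slide":[3.5,0,0],"jaw":1},{"delta_rot":[0,0,0],"slide":[3.5,0,0],"jaw":1}]' 50; python3 - <<'E'
from h import *
O=np.array([620.6,44.4]);y=np.array([-.2372,.97146]);x=np.array([y[1],-y[0]]);p=get_obs()['tool_pos'][:2]-O;print(p@x,p@y)
snap('wrist','w2.png');o=get_obs();p=o['tool_pos'][:2]-O;print(p@x,p@y,o['ft_force'])
E
```

```text
time: 2.82
tool_pos: [604.9, 111.0, 77.0]
ee_rot: [-1.088, -1.384, 1.382]
ft_force: [-3.4, -1.3, 7.1]
grip_width: 13.2
0.5425737112662137 68.42393115837916
0.5690956137072165 68.43466906589194 [-3.84704824 -0.95003784  6.35206348]
```

View pics/w2.png

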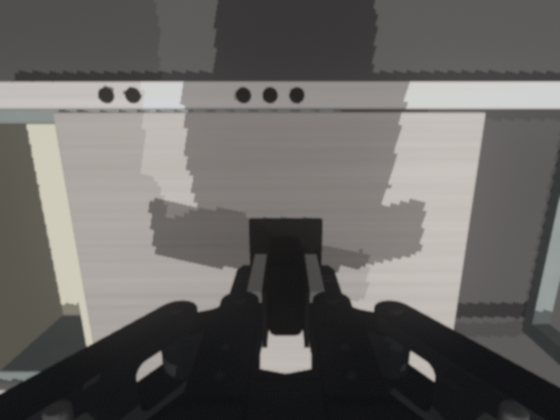

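```bash
python3 - <<'E'
from h import *
O=np.array([620.6,44.4]);y=np.array([-.2372,.97146]);x=np.array([y[1],-y[0]])
loc=lambda p:np.array([(p[:2]-O)@x,(p[:2]-O)@y]).round(1)
for n,u,v,z in(('d2',119.5,95,69),('d3',270,95,69),('edge top',54,114,65.5),('edge',75,230,65.5),('edge bot',90,340,65.5),('cream L',28,126,62.5),('cream L',62,304,62.5),('lid far',485,114,65.5),('gripbase L',249,220,65.5),('R',321,220,65.5)):
  p=px('w2',u,v,z); print(n,p,loc(p))
E
```

```text
d2 [546.7  25.6  69. ] [-76.3  -0.7]
d3 [532.   86.2  69. ] [-76.2  61.6]
edge top [561.3  -2.5  65.5] [-68.7 -31.5]
edge [612.1  10.4  65.5] [-16.3 -31. ]
edge bot [670.7  22.6  65.5] [ 43.5 -33.1]
cream L [569.6 -15.2  62.5] [-63.7 -45.8]
cream L [655.2   5.4  62.5] [ 24.4 -46.1]
lid far [517.5 177.7  65.5] [-68.5 154. ]
gripbase L [588.   88.9  65.5] [-21.1  51. ]
R [580.1 121.6  65.5] [-21.   84.6]
```

```bash
python3 - <<'E'
from h import *
O=np.array([620.6,44.4]);y=np.array([-.2372,.97146]);x=np.array([y[1],-y[0]])
for a,b,z in((-65,-87,6.5),(-65,-37,6.5),(-65,-37,62.5),(-65,-31,65.5),(0,-87,6.5),(0,-87,62.5)): print(a,b,z,proj('w2',[*(O+a*x+b*y),z]))
E
```

```text
-65 -87 6.5 [ 25.7 121.6]
-65 -37 6.5 [109.4 121.4]
-65 -37 62.5 [ 47.4 123. ]
-65 -31 65.5 [ 56.7 123.1]
0 -87 6.5 [ 46.  225.4]
0 -87 62.5 [-29.9 259.8]
```

```bash
python3 -m jog '[{"delta_rot":[0,0,0],"slide":[0,0,0],"jaw":0.7},{"delta_rot":[0,0,0],"slide":[0,0,0],"jaw":0.4},{"delta_rot":[0,0,0],"slide":[0,0,0],"jaw":0.4},{"delta_rot":[0,0,0],"slide":[0,-3,0],"jaw":0.4},{"delta_rot":[0,0,0],"slide":[0,-6.5,0],"jaw":0.4},{"delta_rot":[0,7,0],"slide":[-3,-9,1.2],"jaw":0.4},{"delta_rot":[0,14,0],"slide":[-6.5,-9.3,2.6],"jaw":0.4},{"delta_rot":[0,21,0],"slide":[-10.2,-9.3,4],"jaw":0.4}]' 40 && python3 - <<'E'
from h import *
print(rel([562,-205,170]), get_obs()['joints'].round(2))
E
```

```text
time: 3.53
tool_pos: [592.4, 1.6, 171.3]
ee_rot: [-1.273, -1.117, 1.108]
ft_force: [0.0, -0.6, -0.1]
grip_width: 51.2
[-20.88   0.1    0.31] [ 0.    0.4  -0.09  1.07  0.    0.13]
```

```bash
python3 -m jog '[{"delta_rot":[0,7,0],"slide":[-3.5,0,0.1],"jaw":0.4},{"delta_rot":[0,14,0],"slide":[-7,0,0.1],"jaw":0.4},{"delta_rot":[0,21,0],"slide":[-10.5,0,0.2],"jaw":0.4},{"delta_rot":[0,28,0],"slide":[-14,0,0.2],"jaw":0.4},{"delta_rot":[0,35,0],"slide":[-17,0,0.3],"jaw":0.4},{"delta_rot":[0,42,0],"slide":[-19.5,0,0.3],"jaw":0.4},{"delta_rot":[0,49,0],"slide":[-20.9,0,0.3],"jaw":0.4},{"delta_rot":[0,56,0],"slide":[-20.9,0,0.3],"jaw":0.4}]' 40 && python3 - <<'E'
from h import *
o=get_obs();R=Ro.from_rotvec(o['ee_rot']).as_matrix();print('heading',np.degrees(np.arctan2(R[1,0],R[0,0])),rel([562,-205,170]), o['joints'].round(2))
f=snap('wrist','w3.png')
E
```

```text
time: 4.2
tool_pos: [560.3, -208.8, 168.3]
ee_rot: [-1.543, -0.357, 0.356]
ft_force: [0.5, 0.8, 0.3]
grip_width: 51.2
heading 26.06157934039028 [ 0.32 -0.18  0.26] [-0.36  0.41 -0.08  1.08 -0.    0.76]
```

View pics/w3.png

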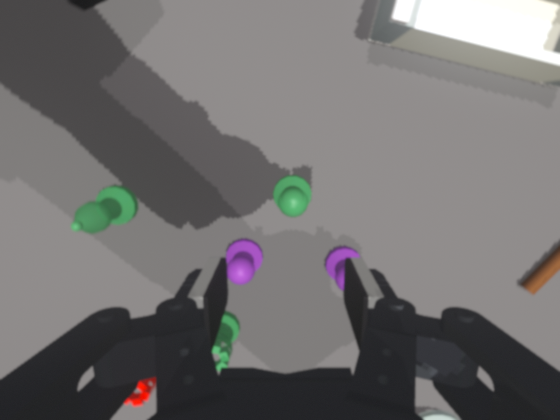

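```bash
python3 - <<'E'
from h import *
a=cv2.imread('pics/w3.png');h=cv2.cvtColor(a,cv2.COLOR_BGR2HSV);m=cv2.inRange(h,(45,90,40),(85,255,255))
n,l,s,c=cv2.connectedComponentsWithStats(m)
for i in range(1,n):
    if s[i,4]>200: print(s[i],c[i])
print('foot',px('w3',292.7,195.5,3),'head',px('w3',293.5,202.5,33.5),'bishop foot',px('w3',118,206,3),'rook foot?',px('w3',225,333,3),'purples',px('w3',243,258,3),px('w3',344,265,3))
for z in(3,33.5): print(rel([*px('w3',*((292.7,195.5) if z==3 else (293.5,202.5)),z)[:2],52-19+0]))
E
```

```text
[ 273  176   38   40 1154] [291.96967071 194.76083189]
[  72  186   65   46 1900] [106.20736842 209.66105263]
[211 312  28  59 821] [224.88550548 338.84409257]
foot [ 566.7 -207.7    3. ] head [ 566.3 -206.8   33.5] bishop foot [ 426.5 -287.1    3. ] rook foot? [ 568.3 -367.2    3. ] purples [ 551.  -283.6    3. ] [ 641.6 -247.5    3. ]
[ 0.54 13.52 -0.3 ]
[ 0.54 13.52 -0.2 ]
```

```bash
python3 -m jog '[{"delta_rot":[0,6,0],"slide":[0.3,3,-0.1],"jaw":0.4},{"delta_rot":[0,12.4,0],"slide":[0.55,6,-0.22],"jaw":0.4},{"delta_rot":[0,12.4,0],"slide":[0.55,9,-0.22],"jaw":0.4},{"delta_rot":[0,12.4,0],"slide":[0.55,11.5,-0.22],"jaw":0.4},{"delta_rot":[0,12.4,0],"slide":[0.55,13.5,-0.22],"jaw":0.4},{"delta_rot":[0,12.4,0],"slide":[0.55,15.2,-0.22],"jaw":0.4},{"delta_rot":[0,12.4,0],"slide":[0.55,15.5,-0.22],"jaw":0.4},{"delta_rot":[0,12.4,0],"slide":[0.55,15.5,-0.22],"jaw":0.5}]' 30 && python3 - <<'E'
from h import *
o=get_obs();R=Ro.from_rotvec(o['ee_rot']).as_matrix();print('heading',np.degrees(np.arctan2(R[1,0],R[0,0])),R[:,1].round(3),rel([566.5,-207,13]))
E
```

```text
time: 4.92
tool_pos: [565.3, -204.0, 12.0]
ee_rot: [-1.56, -0.195, 0.199]
ft_force: [0.8, -1.0, -0.2]
grip_width: 42.8
heading 14.367536496656967 [-0.003  0.001 -1.   ] [ 0.04 -0.1  -0.32]
```

```bash
python3 -m jog '[{"delta_rot":[0,0,0],"slide":[0,0,-0.15],"jaw":0.5},{"delta_rot":[0,0,0],"slide":[0.04,0,-0.3],"jaw":0.5},{"delta_rot":[0,0,0],"slide":[0.04,0,-0.3],"jaw":0.56},{"delta_rot":[0,0,0],"slide":[0.04,0,-0.3],"jaw":0.62},{"delta_rot":[0,0,0],"slide":[0.04,0,-0.3],"jaw":0.68},{"delta_rot":[0,0,0],"slide":[0.04,0,-0.3],"jaw":0.74},{"delta_rot":[0,0,0],"slide":[0.04,0,-0.3],"jaw":0.85},{"delta_rot":[0,0,0],"slide":[0.04,0,-0.3],"jaw":1}]' 30 && python3 - <<'E'
from h import *
snap('wrist','w4.png')
a=cv2.imread('pics/w4.png'); snap('side','s4.png'); b=cv2.imread('pics/s4.png')[190:330,270:430]
b=cv2.resize(b,(480,420),interpolation=cv2.INTER_CUBIC); a=cv2.resize(a,(320,240)); v=np.zeros((420,800,3),np.uint8); v[:,:480]=b; v[:240,480:]=a; cv2.imwrite('pics/v4.png',v)
E
```

```text
time: 5.58
tool_pos: [567.8, -207.9, 14.2]
ee_rot: [-1.563, -0.196, 0.194]
ft_force: [-0.9, 0.2, 5.8]
grip_width: 22.7
```

View pics/v4.png

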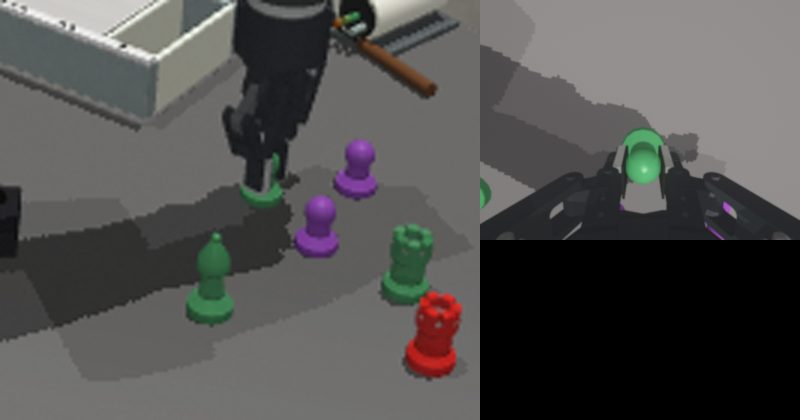

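```bash
python3 -m jog '[{"delta_rot":[0,0,0],"slide":[0,-0.2,0],"jaw":1},{"delta_rot":[0,0,0],"slide":[0,-0.5,0],"jaw":1},{"delta_rot":[0,0,0],"slide":[0,-1,0],"jaw":1},{"delta_rot":[0,0,0],"slide":[0,-2,0],"jaw":1},{"delta_rot":[0,0,0],"slide":[0,-3.5,0],"jaw":1},{"delta_rot":[0,0,0],"slide":[0,-5.5,0],"jaw":1},{"delta_rot":[0,0,0],"slide":[0,-8,0],"jaw":1},{"delta_rot":[0,0,0],"slide":[0,-10,0],"jaw":1}]' 30 && python3 - <<'E'
from h import *
snap('wrist','w5.png')
a=cv2.imread('pics/w5.png')[150:420,130:430]; snap('side','s5.png'); b=cv2.imread('pics/s5.png')[170:310,270:430]
b=cv2.resize(b,(480,420),interpolation=cv2.INTER_CUBIC); a=cv2.resize(a,(320,288)); v=np.zeros((420,800,3),np.uint8); v[:,:480]=b; v[:288,480:]=a; cv2.imwrite('pics/v5.png',v)
O=np.array([620.6,44.4]);y=np.array([-.2372,.97146]);print('pocket1',O-62*y,'pocket2',O,rel([*(O-62*y),130]))
E
```

```text
time: 6.35
tool_pos: [567.6, -207.7, 115.4]
ee_rot: [-1.562, -0.196, 0.195]
ft_force: [1.0, -0.2, -0.7]
grip_width: 22.9
pocket1 [635.3064  -15.83052] pocket2 [620.6  44.4] [11.05 -1.21 17.08]
```

View pics/v5.png

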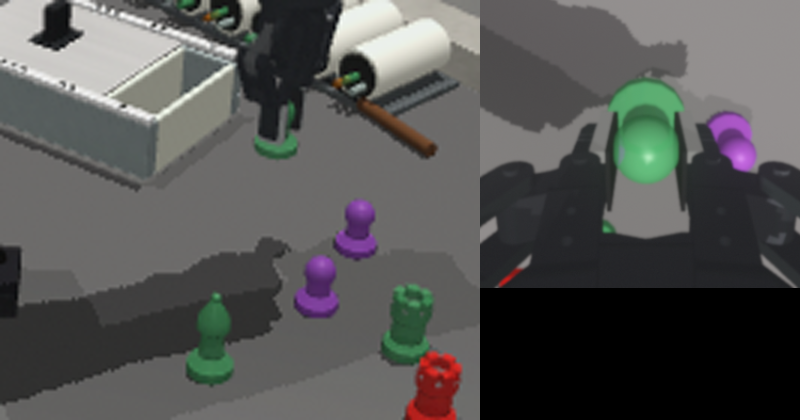

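```bash
python3 -m jog '[{"delta_rot":[0,0,0],"slide":[0.8,0,1.2],"jaw":1},{"delta_rot":[0,0,0],"slide":[2.6,0,4],"jaw":1},{"delta_rot":[0,0,0],"slide":[4.6,0,7.1],"jaw":1},{"delta_rot":[0,0,0],"slide":[6.6,0,10.2],"jaw":1},{"delta_rot":[0,0,0],"slide":[8.6,0,13.3],"jaw":1},{"delta_rot":[0,0,0],"slide":[10.2,0,15.8],"jaw":1},{"delta_rot":[0,-0.5,0],"slide":[11.05,0,17.08],"jaw":1},{"delta_rot":[0,-0.5,0],"slide":[11.05,0,17.08],"jaw":1}]' 30 && python3 - <<'E'
from h import *
O=np.array([620.6,44.4]);y=np.array([-.2372,.97146]);x=np.array([y[1],-y[0]])
snap('wrist','w6.png'); o=get_obs();R=Ro.from_rotvec(o['ee_rot']).as_matrix();print('heading',np.degrees(np.arctan2(R[1,0],R[0,0])),rel([*(O-62*y),20.7]),o['tool_pos'])
E
```

```text
time: 7.12
tool_pos: [632.6, -10.7, 111.9]
ee_rot: [-1.559, -0.205, 0.207]
ft_force: [0.2, -1.0, -1.0]
grip_width: 23.1
heading 14.947197598436173 [ 0.27  9.13 -0.38] [631.92352842 -12.87613438 112.05437474]
```

View pics/w6.png

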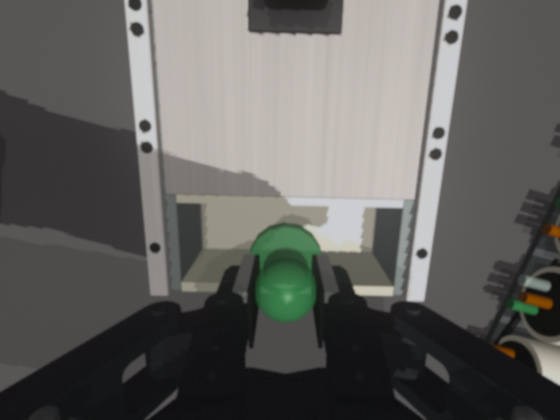

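```bash
python3 - <<'E'
from h import *
a,b=px('w6',155,248,69),px('w6',422,254,69); m=(a+b)/2
print(a,b,m,np.degrees(np.arctan2((b-a)[1],(b-a)[0])), 'wall inner end',px('w6',290,291,64),px('w6',290,200,65.5))
print(rel([635,-16,20.7]))
E
```

```text
[561.2 -35.3  69. ] [710.7   1.1  69. ] [635.95 -17.1   69.  ] 13.684019752247501 wall inner end [644.1 -44.1  64. ] [629.   11.4  65.5]
[ 0.24  9.13 -0.38]
```

```bash
python3 -m jog '[{"delta_rot":[0,1.2,0],"slide":[0.28,0.3,-0.42],"jaw":1},{"delta_rot":[0,1.2,0],"slide":[0.28,1.2,-0.42],"jaw":1},{"delta_rot":[0,1.2,0],"slide":[0.28,2.6,-0.42],"jaw":1},{"delta_rot":[0,1.2,0],"slide":[0.28,4.2,-0.42],"jaw":1},{"delta_rot":[0,1.2,0],"slide":[0.28,5.8,-0.42],"jaw":1},{"delta_rot":[0,1.2,0],"slide":[0.28,7.2,-0.42],"jaw":1},{"delta_rot":[0,1.2,0],"slide":[0.28,8,-0.42],"jaw":1},{"delta_rot":[0,1.2,0],"slide":[0.28,8.2,-0.42],"jaw":1}]' 30 && python3 - <<'E'
from h import *
o=get_obs();R=Ro.from_rotvec(o['ee_rot']).as_matrix();print('heading',np.degrees(np.arctan2(R[1,0],R[0,0])),rel([635.5,-16.3,20.7]),o['tool_pos'])
E
```

```text
time: 7.83
tool_pos: [634.0, -19.6, 28.8]
ee_rot: [-1.563, -0.181, 0.187]
ft_force: [-0.0, 0.8, -0.3]
grip_width: 23.1
heading 13.42909448711515 [0.22 0.81 0.29] [634.04497212 -19.64275632  28.8487958 ]
```

```bash
python3 -m jog '[{"delta_rot":[0,0,0],"slide":[0.1,0,0.15],"jaw":1},{"delta_rot":[0,0,0],"slide":[0.2,0.1,0.3],"jaw":1},{"delta_rot":[0,0,0],"slide":[0.2,0.25,0.3],"jaw":1},{"delta_rot":[0,0,0],"slide":[0.2,0.4,0.3],"jaw":1},{"delta_rot":[0,0,0],"slide":[0.2,0.5,0.3],"jaw":1},{"delta_rot":[0,0,0],"slide":[0.2,0.57,0.3],"jaw":1},{"delta_rot":[0,0,0],"slide":[0.2,0.64,0.3],"jaw":1},{"delta_rot":[0,0,0],"slide":[0.2,0.7,0.3],"jaw":1}]' 30
```

```text
time: 8.5
tool_pos: [637.5, -14.8, 24.3]
ee_rot: [-1.563, -0.186, 0.186]
ft_force: [-0.5, 0.3, -0.5]
grip_width: 22.6
```

```bash
python3 -m jog '[{"delta_rot":[0,0,0],"slide":[0,0,0],"jaw":1},{"delta_rot":[0,0,0],"slide":[0,0.03,0],"jaw":1},{"delta_rot":[0,0,0],"slide":[0,0.06,0],"jaw":1},{"delta_rot":[0,0,0],"slide":[0,0.08,0],"jaw":1},{"delta_rot":[0,0,0],"slide":[0,0.1,0],"jaw":1},{"delta_rot":[0,0,0],"slide":[0,0.1,0],"jaw":1},{"delta_rot":[0,0,0],"slide":[0,0.1,0],"jaw":1},{"delta_rot":[0,0,0],"slide":[0,0.1,0],"jaw":1}]' 30
```

```text
time: 9.17
tool_pos: [637.4, -14.8, 23.3]
ee_rot: [-1.563, -0.186, 0.186]
ft_force: [1.1, -0.4, -0.3]
grip_width: 22.7
```

```bash
python3 -m jog '[{"delta_rot":[0,0,0],"slide":[0,0.04,0],"jaw":1},{"delta_rot":[0,0,0],"slide":[0,0.08,0],"jaw":1},{"delta_rot":[0,0,0],"slide":[0,0.12,0],"jaw":1},{"delta_rot":[0,0,0],"slide":[0,0.15,0],"jaw":1},{"delta_rot":[0,0,0],"slide":[0,0.18,0],"jaw":1},{"delta_rot":[0,0,0],"slide":[0,0.2,0],"jaw":1},{"delta_rot":[0,0,0],"slide":[0,0.2,0],"jaw":1},{"delta_rot":[0,0,0],"slide":[0,0.2,0],"jaw":1}]' 30
```

```text
time: 9.83
tool_pos: [637.4, -14.8, 21.3]
ee_rot: [-1.563, -0.186, 0.186]
ft_force: [0.3, -0.2, -1.0]
grip_width: 23.2
```

```bash
python3 -m jog '[{"delta_rot":[0,0,0],"slide":[0,0.02,0],"jaw":1},{"delta_rot":[0,0,0],"slide":[0,0.04,0],"jaw":1},{"delta_rot":[0,0,0],"slide":[0,0.06,0],"jaw":1},{"delta_rot":[0,0,0],"slide":[0,0.08,0],"jaw":1},{"delta_rot":[0,0,0],"slide":[0,0.08,0],"jaw":1},{"delta_rot":[0,0,0],"slide":[0,0.08,0],"jaw":1},{"delta_rot":[0,0,0],"slide":[0,0.08,0],"jaw":1},{"delta_rot":[0,0,0],"slide":[0,0.08,0],"jaw":1}]' 30
```

```text
time: 10.5
tool_pos: [637.4, -14.9, 20.5]
ee_rot: [-1.563, -0.186, 0.186]
ft_force: [0.5, 0.6, -1.1]
grip_width: 22.9
```

```bash
python3 -m jog '[{"delta_rot":[0,0,0],"slide":[0,0.02,0],"jaw":1},{"delta_rot":[0,0,0],"slide":[0,0.04,0],"jaw":1},{"delta_rot":[0,0,0],"slide":[0,0.06,0],"jaw":1},{"delta_rot":[0,0,0],"slide":[0,0.08,0],"jaw":1},{"delta_rot":[0,0,0],"slide":[0,0.1,0],"jaw":1},{"delta_rot":[0,0,0],"slide":[0,0.1,0],"jaw":1},{"delta_rot":[0,0,0],"slide":[0,0.1,0],"jaw":1},{"delta_rot":[0,0,0],"slide":[0,0.1,0],"jaw":1}]' 30; python3 -c "
from station import *;print(get_obs()['ft_force'],get_obs()['joint_efforts'])"
```

```text
time: 11.17
tool_pos: [637.5, -14.8, 20.2]
ee_rot: [-1.563, -0.186, 0.185]
ft_force: [-2.1, -0.5, 4.3]
grip_width: 23.0
[-2.06876221 -0.51902031  4.28630889] [-2.00728350e-02 -5.15097070e+01  2.09360325e+01 -7.93477111e-01
 -1.92540453e-02  2.59856657e-03]
```

```bash
python3 -m jog '[{"delta_rot":[0,0,0],"slide":[0,0.02,0],"jaw":1},{"delta_rot":[0,0,0],"slide":[0,0.04,0],"jaw":1},{"delta_rot":[0,0,0],"slide":[0,0.06,0],"jaw":1},{"delta_rot":[0,0,0],"slide":[0,0.08,0],"jaw":1},{"delta_rot":[0,0,0],"slide":[0,0.08,0],"jaw":1},{"delta_rot":[0,0,0],"slide":[0,0.08,0],"jaw":1},{"delta_rot":[0,0,0],"slide":[0,0.08,0],"jaw":1},{"delta_rot":[0,0,0],"slide":[0,0.08,0],"jaw":1}]' 30; python3 - <<'E'
from h import *
print(get_obs()['ft_force']); snap('wrist','w7.png')
E
```

```text
time: 11.83
tool_pos: [637.5, -14.8, 20.1]
ee_rot: [-1.563, -0.186, 0.185]
ft_force: [-2.5, -0.2, 8.6]
grip_width: 23.3
[-2.5496922  -0.1669829   8.55360454]
```

```bash
python3 -m jog '[{"delta_rot":[0,0,0],"slide":[0,-0.06,0],"jaw":1},{"delta_rot":[0,0,0],"slide":[0,-0.08,0],"jaw":0.75},{"delta_rot":[0,0,0],"slide":[0,-0.08,0],"jaw":0.6},{"delta_rot":[0,0,0],"slide":[0,-0.08,0],"jaw":0.5},{"delta_rot":[0,0,0],"slide":[0,-0.08,0],"jaw":0.5},{"delta_rot":[0,0,0],"slide":[0,-2,0],"jaw":0.5},{"delta_rot":[0,0,0],"slide":[0,-5.5,0],"jaw":0.5},{"delta_rot":[0,0,0],"slide":[0,-9.5,0],"jaw":0.5}]' 30; python3 - <<'E'
from h import *
snap('wrist','w8.png'); O=np.array([620.6,44.4]);y=np.array([-.2372,.97146]); g=O+69*y; print(rel([*g,130]),get_obs()['joints'].round(2))
E
```

```text
time: 12.55
tool_pos: [635.0, -14.8, 111.6]
ee_rot: [-1.562, -0.181, 0.191]
ft_force: [1.0, -0.2, -0.2]
grip_width: 42.7
[-0.62 -0.82 13.15] [-0.02  0.51 -0.04  1.01 -0.    1.31]
```

View pics/w8.png

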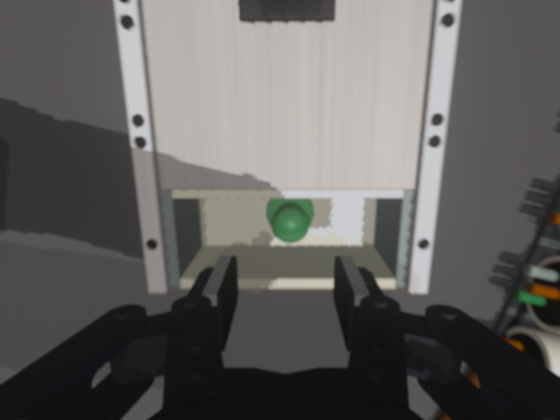

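```bash
python3 -m jog '[{"delta_rot":[0,0,0],"slide":[0,-1.5,0.8],"jaw":0.4},{"delta_rot":[0,0,0],"slide":[-0.1,-2.5,3],"jaw":0.3},{"delta_rot":[0,0,0],"slide":[-0.3,-2.5,6],"jaw":0.3},{"delta_rot":[0,0,0],"slide":[-0.5,-2.5,9],"jaw":0.3},{"delta_rot":[0,0,0],"slide":[-0.55,-2.5,11.6],"jaw":0.3},{"delta_rot":[0,0,0],"slide":[-0.55,-2.5,13.1],"jaw":0.3},{"delta_rot":[0,0,0],"slide":[-0.55,-2.5,13.1],"jaw":0.3},{"delta_rot":[0,0,0],"slide":[-0.55,-2.5,13.1],"jaw":0.3}]' 50; python3 - <<'E'
from h import *
print(rel([604.9,111,76]))
snap('wrist','w9.png')
for z in(103.5,65.5):
  O=np.array([620.6,44.4]);y=np.array([-.2372,.97146]);x=np.array([y[1],-y[0]])
  print([proj('w9',[*(O+a*x+(b+69)*y),z]) for a in(-15,15) for b in(-7,7)])
print(get_obs()['tool_pos'])
E
```

```text
time: 13.27
tool_pos: [601.4, 111.6, 138.4]
ee_rot: [-1.564, -0.187, 0.187]
ft_force: [0.3, -0.7, 0.2]
grip_width: 59.7
[ 0.32  6.24 -0.13]
[array([263.7, 257.4]), array([263.3, 233.5]), array([317.9, 257.3]), array([318.5, 233.4])]
[array([267.3, 234.9]), array([266.9, 214.5]), array([312.7, 234.9]), array([313.1, 214.4])]
[601.6457853  110.80866357 138.44303545]
```

```bash
python3 -m jog '[{"delta_rot":[0,0,0],"slide":[0.3,1.5,-0.1],"jaw":0.3},{"delta_rot":[0,0,0],"slide":[0.3,3.5,-0.1],"jaw":0.3},{"delta_rot":[0,0,0],"slide":[0.3,5.2,-0.1],"jaw":0.3},{"delta_rot":[0,0,0],"slide":[0.3,6.1,-0.1],"jaw":0.3},{"delta_rot":[0,0,0],"slide":[0.3,6.1,-0.1],"jaw":0.5},{"delta_rot":[0,0,0],"slide":[0.3,6.1,-0.1],"jaw":0.6},{"delta_rot":[0,0,0],"slide":[0.3,6.1,-0.1],"jaw":0.8},{"delta_rot":[0,0,0],"slide":[0.3,6.1,-0.1],"jaw":1}]' 50; python3 - <<'E'
from h import *
O=np.array([620.6,44.4]);y=np.array([-.2372,.97146]);x=np.array([y[1],-y[0]]);p=get_obs()['tool_pos'][:2]-O;print(p@x,p@y)
E
```

```text
time: 13.98
tool_pos: [605.2, 110.3, 78.4]
ee_rot: [-1.564, -0.186, 0.184]
ft_force: [0.2, -1.9, -1.9]
grip_width: 28.9
0.6464977518286595 67.6768253540044
```

```bash
python3 -m jog '[{"delta_rot":[0,0,0],"slide":[0,0,0],"jaw":1},{"delta_rot":[0,0,0],"slide":[0,0,0.7],"jaw":1},{"delta_rot":[0,0,0],"slide":[0,0,1.8],"jaw":1},{"delta_rot":[0,0,0],"slide":[0,0,3],"jaw":1},{"delta_rot":[0,0,0],"slide":[0,0,4.2],"jaw":1},{"delta_rot":[0,0,0],"slide":[0,0,5.3],"jaw":1},{"delta_rot":[0,0,0],"slide":[0,0,6],"jaw":1},{"delta_rot":[0,0,0],"slide":[0,0,6],"jaw":1}]' 50; python3 - <<'E'
from h import *
O=np.array([620.6,44.4]);y=np.array([-.2372,.97146]);x=np.array([y[1],-y[0]])
f=snap('wrist','w10.png');snap('top','t10.png')
p=get_obs()['tool_pos'][:2]-O;print(p@x,p@y,get_obs()['ft_force'])
# top-cam lid far edge & free edge along box y profile at x=+-40
a=cv2.imread('pics/t10.png',0).astype(np.float32)
for n,b0,b1,z in(('free',-60,0,65.5),('far',180,245,65.5)):
  for xx in(-50,-25,25,50):
    ys=np.arange(b0,b1,2.5); print(n,xx,*[int(cv2.getRectSubPix(a,(1,1),tuple(map(float,proj('t10',[*(O+xx*x+b*y),z]))))[0,0]) for b in ys])
E
```

```text
time: 14.65
tool_pos: [590.0, 172.4, 78.4]
ee_rot: [-1.559, -0.188, 0.187]
ft_force: [-1.6, 2.9, 3.4]
grip_width: 29.0
0.6551312830255556 130.77203571221614 [-1.09959537  2.53112581  4.84228722]
free -50 246 246 246 246 245 245 245 246 246 245 245 246 246 247 224 173 223 244 246 246 246 246 246 246
free -25 118 120 122 123 122 121 123 135 190 236 247 246 246 245 231 175 230 245 246 246 245 245 245 246
free 25 246 246 246 246 246 246 246 245 245 245 245 245 246 245 224 188 227 245 246 245 245 245 245 245
free 50 78 77 75 77 78 78 77 74 75 135 224 246 247 246 225 163 94 73 72 76 75 75 73 75
far -50 129 130 130 131 129 130 130 130 130 130 131 130 130 131 132 131 131 131 131 132 131 130 132 130 129 130
far -25 130 133 130 131 131 130 130 131 131 130 130 131 130 130 131 131 132 130 131 131 131 130 131 131 130 131
far 25 130 130 130 131 131 130 130 131 130 130 132 131 130 130 129 130 130 130 130 130 130 129 131 130 130 129
far 50 130 130 130 130 131 131 131 131 129 131 130 130 131 130 129 130 130 131 131 129 130 130 131 130 129 129
```

```bash
python3 - <<'E'
from h import *
O=np.array([620.6,44.4]);y=np.array([-.2372,.97146]);x=np.array([y[1],-y[0]])
a=cv2.imread('pics/t10.png',0).astype(np.float32)
for xx in(-50,-25,25,50):
    print(xx,*[f"{b}:{int(cv2.getRectSubPix(a,(1,1),tuple(map(float,proj('t10',[*(O+xx*x+b*y),65.5]))))[0,0])}" for b in range(0,264,4)])
a=cv2.imread('pics/w10.png',0).astype(np.float32)
for xx in(-55,-40,40,55):
    print('w',xx,*[f"{b}:{int(cv2.getRectSubPix(a,(1,1),tuple(map(float,proj('w10',[*(O+xx*x+b*y),65.5]))))[0,0])}" for b in range(0,60,2)])
E
```

```text
-50 0:246 4:245 8:246 12:246 16:246 20:246 24:245 28:242 32:231 36:230 40:231 44:230 48:230 52:231 56:231 60:243 64:246 68:244 72:244 76:244 80:244 84:245 88:230 92:111 96:64 100:69 104:90 108:104 112:113 116:120 120:123 124:126 128:128 132:129 136:130 140:129 144:129 148:129 152:130 156:129 160:129 164:129 168:130 172:129 176:129 180:129 184:130 188:130 192:129 196:130 200:130 204:130 208:130 212:130 216:132 220:131 224:131 228:132 232:130 236:131 240:129 244:130 248:130 252:131 256:130 260:131
-25 0:246 4:246 8:246 12:246 16:246 20:245 24:246 28:245 32:227 36:231 40:231 44:231 48:231 52:230 56:230 60:230 64:230 68:231 72:242 76:242 80:240 84:236 88:233 92:156 96:72 100:62 104:85 108:100 112:112 116:118 120:122 124:125 128:128 132:129 136:128 140:128 144:130 148:130 152:130 156:129 160:131 164:130 168:130 172:130 176:130 180:130 184:131 188:131 192:131 196:130 200:131 204:130 208:131 212:130 216:131 220:132 224:131 228:131 232:131 236:131 240:130 244:131 248:130 252:131 256:131 260:130
25 0:245 4:245 8:245 12:245 16:245 20:245 24:245 28:245 32:238 36:230 40:228 44:228 48:228 52:227 
[... 917 characters left out ...]
6:11 8:12 10:12 12:13 14:13 16:14 18:14 20:15 22:15 24:15 26:15 28:14 30:14 32:14 34:14 36:14 38:13 40:13 42:14 44:12 46:11 48:13 50:13 52:14 54:14 56:14 58:15
w -40 0:13 2:13 4:13 6:13 8:13 10:14 12:14 14:14 16:14 18:14 20:14 22:14 24:14 26:14 28:14 30:14 32:14 34:14 36:14 38:13 40:13 42:12 44:15 46:12 48:12 50:13 52:13 54:14 56:14 58:15
w 40 0:14 2:15 4:15 6:16 8:16 10:16 12:16 14:15 16:15 18:14 20:14 22:14 24:14 26:14 28:14 30:14 32:13 34:13 36:13 38:14 40:12 42:14 44:14 46:12 48:12 50:10 52:14 54:15 56:15 58:14
w 55 0:14 2:15 4:14 6:14 8:13 10:13 12:13 14:13 16:13 18:14 20:14 22:14 24:14 26:15 28:14 30:14 32:14 34:14 36:13 38:13 40:13 42:12 44:13 46:13 48:10 50:14 52:13 54:15 56:13 58:13
```

```bash
python3 -m jog '[{"delta_rot":[0,0,0],"slide":[0,0,0],"jaw":0.6},{"delta_rot":[0,0,0],"slide":[0,0,0],"jaw":0.4},{"delta_rot":[0,0,0],"slide":[0,-2,0],"jaw":0.4},{"delta_rot":[0,0,0],"slide":[0,-5,0],"jaw":0.4},{"delta_rot":[0,0,0],"slide":[-0.5,-8,-2],"jaw":0.4},{"delta_rot":[0,0,0],"slide":[-1.5,-9.3,-5.5],"jaw":0.4},{"delta_rot":[0,0,0],"slide":[-2.6,-9.3,-9.3],"jaw":0.4},{"delta_rot":[0,0,0],"slide":[-3.7,-9.3,-13.2],"jaw":0.4}]' 40 && python3 -m jog '[{"delta_rot":[0,0,0],"slide":[-1.1,0,-3.9],"jaw":0.4},{"delta_rot":[0,0,0],"slide":[-2.2,0,-7.8],"jaw":0.4},{"delta_rot":[0,0,0],"slide":[-3.3,0,-11.7],"jaw":0.4},{"delta_rot":[0,0,0],"slide":[-4.4,0,-15.6],"jaw":0.4},{"delta_rot":[0,0,0],"slide":[-5.5,0,-19.5],"jaw":0.4},{"delta_rot":[0,0,0],"slide":[-6.6,0,-23.4],"jaw":0.4},{"delta_rot":[0,0,0],"slide":[-7.7,0,-27.3],"jaw":0.4},{"delta_rot":[0,0,0],"slide":[-8.8,0,-31.2],"jaw":0.4}]' && python3 -m jog '[{"delta_rot":[0,0,0],"slide":[-0.9,0,-3.2],"jaw":0.4},{"delta_rot":[0,0,0],"slide":[-1.7,0,-5.8],"jaw":0.4},{"delta_rot":[0,0,0],"slide":[-2.3,0,-7.2],"jaw":0.4},{"delta_rot":[0,0,0],"slide":[-2.3,0,-7.2],"jaw":0.4},{"delta_rot":[0,0,0],"slide":[-2.3,0,-7.2],"jaw":0.4},{"delta_rot":[0,0,0],"slide":[-2.3,0,-7.2],"jaw":0.4},{"delta_rot":[0,0,0],"slide":[-2.3,0,-7.2],"jaw":0.4},{"delta_rot":[0,0,0],"slide":[-2.3,0,-7.2],"jaw":0.4}]'; python3 - <<'E'
from h import *
o=get_obs();R=Ro.from_rotvec(o['ee_rot']).as_matrix();print('heading',np.degrees(np.arctan2(R[1,0],R[0,0])),rel([566,-365,170]))
snap('wrist','w11.png')
a=cv2.imread('pics/w11.png');h=cv2.cvtColor(a,cv2.COLOR_BGR2HSV)
for nm,lo,hi in(('green',45,85),('red',0,8),('purple',130,160)):
    n,l,s,c=cv2.connectedComponentsWithStats(cv2.inRange(h,(lo,90,40),(hi,255,255)))
    for i in range(1,n):
        if s[i,4]>100: print(nm,s[i],c[i].round(1),px('w11',*c[i],26))
E
```

```text
time: 15.42
tool_pos: [586.4, 30.9, 172.1]
ee_rot: [-1.563, -0.189, 0.184]
ft_force: [0.1, -0.7, -0.8]
grip_width: 51.4
time: 16.08
tool_pos: [572.2, -294.3, 170.4]
ee_rot: [-1.563, -0.185, 0.185]
ft_force: [0.8, 1.7, 0.4]
grip_width: 51.4
time: 16.75
tool_pos: [567.8, -365.5, 170.9]
ee_rot: [-1.562, -0.187, 0.187]
ft_force: [0.7, 0.6, -0.0]
grip_width: 51.0
heading 13.66771260069841 [-0.17  0.09  0.09]
green [  97   36   67   50 2291] [132.4  59.5] [ 427.  -286.4   26. ]
green [ 263  170   39   48 1165] [281.4 192. ] [ 562.8 -360.6   26. ]
red [ 184  222   50   52 1472] [209.2 244.4] [ 511.6 -421.8   26. ]
purple [ 383   56   51   44 1733] [407.2  76.1] [ 636.6 -247.9   26. ]
purple [ 271   73   41   43 1366] [290.7  94. ] [ 551.6 -282.1   26. ]
```

View pics/w11.png

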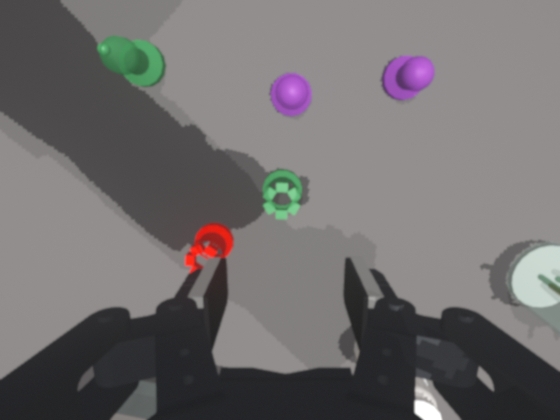

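```bash
python3 - <<'E'
from h import *
f=px('w11',282.5,189.5,3);c=px('w11',281.7,200.5,52);print(f,c, rel([*((f+c)/2)[:2],24-2]), proj('w11',[566,-365,0]))
E
```

```text
[ 564.1 -362.9    3. ] [ 563.6 -361.7   52. ] [-0.31 14.9   0.41] [284.  191.5]
```

```bash
python3 -m jog '[{"delta_rot":[0,0,0],"slide":[-0.2,2,0.2],"jaw":0.4},{"delta_rot":[0,0,0],"slide":[-0.31,5,0.41],"jaw":0.4},{"delta_rot":[0,0,0],"slide":[-0.31,8,0.41],"jaw":0.4},{"delta_rot":[0,0,0],"slide":[-0.31,11,0.41],"jaw":0.4},{"delta_rot":[0,0,0],"slide":[-0.31,13.5,0.41],"jaw":0.4},{"delta_rot":[0,0,0],"slide":[-0.31,14.8,0.41],"jaw":0.4},{"delta_rot":[0,0,0],"slide":[-0.31,14.8,0.41],"jaw":0.4},{"delta_rot":[0,0,0],"slide":[-0.31,14.8,0.41],"jaw":0.4}]' && python3 - <<'E'
from h import *
print(rel([563.9,-362.3,22]))
snap('wrist','w12.png')
a=cv2.imread('pics/w12.png');h=cv2.cvtColor(a,cv2.COLOR_BGR2HSV)
n,l,s,c=cv2.connectedComponentsWithStats(cv2.inRange(h,(45,90,40),(85,255,255)))
for i in range(1,n):
    if s[i,4]>100: print(s[i],c[i].round(1),px('w12',*c[i],48))
print(proj('w12',[563.9,-362.3,48]))
E
```

```text
time: 17.47
tool_pos: [563.2, -362.7, 22.3]
ee_rot: [-1.562, -0.185, 0.188]
ft_force: [0.9, -0.7, -1.0]
grip_width: 51.2
[0.07 0.03 0.03]
[   0    0   59   67 3561] [26.9 31.6] [ 463.7 -291.6   48. ]
[ 248  221   79  119 6490] [286.8 278.4] [ 561.4 -353.7   48. ]
[287.9 300. ]
```

```bash
python3 -m jog '[{"delta_rot":[0,0,0],"slide":[0.05,0,0],"jaw":0.5},{"delta_rot":[0,0,0],"slide":[0.05,0,0],"jaw":0.54},{"delta_rot":[0,0,0],"slide":[0.05,0,0],"jaw":0.58},{"delta_rot":[0,0,0],"slide":[0.05,0,0],"jaw":0.62},{"delta_rot":[0,0,0],"slide":[0.05,0,0],"jaw":0.66},{"delta_rot":[0,0,0],"slide":[0.05,0,0],"jaw":0.75},{"delta_rot":[0,0,0],"slide":[0.05,0,0],"jaw":0.9},{"delta_rot":[0,0,0],"slide":[0.05,0,0],"jaw":1}]' 35 && python3 -m jog '[{"delta_rot":[0,0,0],"slide":[0,0,0],"jaw":1},{"delta_rot":[0,0,0],"slide":[0,-0.2,0],"jaw":1},{"delta_rot":[0,0,0],"slide":[0,-0.6,0],"jaw":1},{"delta_rot":[0,0,0],"slide":[0,-1.5,0],"jaw":1},{"delta_rot":[0,0,0],"slide":[0,-3.5,0],"jaw":1},{"delta_rot":[0,0,0],"slide":[0,-6,0],"jaw":1},{"delta_rot":[0,0,0],"slide":[0,-9,0],"jaw":1},{"delta_rot":[0,0,0],"slide":[0,-11,0],"jaw":1}]'; python3 - <<'E'
from h import *
o=get_obs();print(rel([620.6,44.4,130]),o['tool_pos'])
snap('side','s12.png');snap('wrist','w13.png')
a=cv2.imread('pics/w13.png');h=cv2.cvtColor(a,cv2.COLOR_BGR2HSV)
n,l,s,c=cv2.connectedComponentsWithStats(cv2.inRange(h,(45,90,40),(85,255,255)))
for i in range(1,n):
    if s[i,4]>100: print(s[i],c[i].round(1))
E
```

```text
time: 18.18
tool_pos: [564.5, -364.1, 23.8]
ee_rot: [-1.564, -0.187, 0.185]
ft_force: [-1.0, 0.4, 6.5]
grip_width: 29.3
time: 18.85
tool_pos: [564.6, -364.1, 135.7]
ee_rot: [-1.564, -0.187, 0.184]
ft_force: [0.1, -0.3, -0.2]
grip_width: 29.4
[15.01  0.53 38.4 ] [ 564.63910955 -364.05128295  135.74865002]
[  68   24   82   58 3165] [111.4  51.4]
[ 245  217   82  117 6109] [285.6 274. ]
```

```bash
python3 -m jog '[{"delta_rot":[0,0,0],"slide":[0.6,0,1.5],"jaw":1},{"delta_rot":[0,0,0],"slide":[1.6,0,4.1],"jaw":1},{"delta_rot":[0,0,0],"slide":[2.8,0,7.2],"jaw":1},{"delta_rot":[0,0,0],"slide":[4,0,10.3],"jaw":1},{"delta_rot":[0,0,0],"slide":[5.2,0,13.4],"jaw":1},{"delta_rot":[0,0,0],"slide":[6.4,0,16.5],"jaw":1},{"delta_rot":[0,0,0],"slide":[7.6,0,19.6],"jaw":1},{"delta_rot":[0,0,0],"slide":[8.8,0,22.6],"jaw":1}]' 35 && python3 -m jog '[{"delta_rot":[0,0,0],"slide":[1.2,0,3.1],"jaw":1},{"delta_rot":[0,0,0],"slide":[2.4,0,6.2],"jaw":1},{"delta_rot":[0,0,0],"slide":[3.6,0,9.3],"jaw":1},{"delta_rot":[0,0,0],"slide":[4.8,0,12.3],"jaw":1},{"delta_rot":[0,0,0],"slide":[5.7,0,14.6],"jaw":1},{"delta_rot":[0,0,0],"slide":[6.2,0,15.8],"jaw":1},{"delta_rot":[0,0,0],"slide":[6.2,0,15.8],"jaw":1},{"delta_rot":[0,0,0],"slide":[6.2,0,15.8],"jaw":1}]' 35; python3 - <<'E'
from h import *
o=get_obs();R=Ro.from_rotvec(o['ee_rot']).as_matrix();print('heading',np.degrees(np.arctan2(R[1,0],R[0,0])),rel([620.6,44.4,30]),o['tool_pos'])
E
```

```text
time: 19.62
tool_pos: [595.0, -120.5, 131.1]
ee_rot: [-1.561, -0.184, 0.189]
ft_force: [-0.5, -0.8, 0.5]
grip_width: 29.4
time: 20.28
tool_pos: [618.9, 45.1, 131.7]
ee_rot: [-1.563, -0.185, 0.189]
ft_force: [0.1, 0.4, -0.2]
grip_width: 29.3
heading 13.632690065929506 [ 0.18 10.17 -0.11] [618.86989381  45.11113559 131.68362191]
```

```bash
python3 -m jog '[{"delta_rot":[0,0,0],"slide":[0.15,0.4,-0.2],"jaw":1},{"delta_rot":[0,0,0],"slide":[0.18,1.4,-0.28],"jaw":1},{"delta_rot":[0,0,0],"slide":[0.18,3,-0.28],"jaw":1},{"delta_rot":[0,0,0],"slide":[0.18,5,-0.28],"jaw":1},{"delta_rot":[0,0,0],"slide":[0.18,7,-0.28],"jaw":1},{"delta_rot":[0,0,0],"slide":[0.18,8.6,-0.28],"jaw":1},{"delta_rot":[0,0,0],"slide":[0.18,9.2,-0.28],"jaw":1},{"delta_rot":[0,0,0],"slide":[0.18,9.2,-0.28],"jaw":1}]' 35 && python3 -m jog '[{"delta_rot":[0,0,0],"slide":[0,0.05,0],"jaw":1},{"delta_rot":[0,0,0],"slide":[0,0.1,0],"jaw":1},{"delta_rot":[0,0,0],"slide":[0,0.15,0],"jaw":1},{"delta_rot":[0,0,0],"slide":[0,0.2,0],"jaw":1},{"delta_rot":[0,0,0],"slide":[0,0.25,0],"jaw":1},{"delta_rot":[0,0,0],"slide":[0,0.3,0],"jaw":1},{"delta_rot":[0,0,0],"slide":[0,0.35,0],"jaw":1},{"delta_rot":[0,0,0],"slide":[0,0.4,0],"jaw":1}]' 35
```

```text
time: 20.95
tool_pos: [620.1, 41.1, 38.2]
ee_rot: [-1.563, -0.18, 0.188]
ft_force: [-0.1, 0.2, -0.9]
grip_width: 29.3
time: 21.62
tool_pos: [622.3, 42.6, 36.8]
ee_rot: [-1.563, -0.186, 0.186]
ft_force: [0.1, -0.0, -0.8]
grip_width: 29.4
```

```bash
python3 -m jog '[{"delta_rot":[0,0,0],"slide":[0,0.04,0],"jaw":1},{"delta_rot":[0,0,0],"slide":[0,0.08,0],"jaw":1},{"delta_rot":[0,0,0],"slide":[0,0.12,0],"jaw":1},{"delta_rot":[0,0,0],"slide":[0,0.16,0],"jaw":1},{"delta_rot":[0,0,0],"slide":[0,0.2,0],"jaw":1},{"delta_rot":[0,0,0],"slide":[0,0.2,0],"jaw":1},{"delta_rot":[0,0,0],"slide":[0,0.2,0],"jaw":1},{"delta_rot":[0,0,0],"slide":[0,0.2,0],"jaw":1}]' 35
```

```text
time: 22.28
tool_pos: [622.2, 42.5, 34.7]
ee_rot: [-1.563, -0.186, 0.186]
ft_force: [0.8, -0.1, -1.4]
grip_width: 29.3
```

```bash
python3 -m jog '[{"delta_rot":[0,0,0],"slide":[0,0.06,0],"jaw":1},{"delta_rot":[0,0,0],"slide":[0,0.12,0],"jaw":1},{"delta_rot":[0,0,0],"slide":[0,0.18,0],"jaw":1},{"delta_rot":[0,0,0],"slide":[0,0.24,0],"jaw":1},{"delta_rot":[0,0,0],"slide":[0,0.3,0],"jaw":1},{"delta_rot":[0,0,0],"slide":[0,0.34,0],"jaw":1},{"delta_rot":[0,0,0],"slide":[0,0.36,0],"jaw":1},{"delta_rot":[0,0,0],"slide":[0,0.36,0],"jaw":1}]' 35
```

```text
time: 22.95
tool_pos: [622.2, 42.5, 31.0]
ee_rot: [-1.563, -0.186, 0.186]
ft_force: [0.9, 0.6, -0.4]
grip_width: 29.1
```

```bash
python3 -m jog '[{"delta_rot":[0,0,0],"slide":[0,0.02,0],"jaw":1},{"delta_rot":[0,0,0],"slide":[0,0.04,0],"jaw":1},{"delta_rot":[0,0,0],"slide":[0,0.06,0],"jaw":1},{"delta_rot":[0,0,0],"slide":[0,0.08,0],"jaw":1},{"delta_rot":[0,0,0],"slide":[0,0.1,0],"jaw":1},{"delta_rot":[0,0,0],"slide":[0,0.1,0],"jaw":1},{"delta_rot":[0,0,0],"slide":[0,0.1,0],"jaw":1},{"delta_rot":[0,0,0],"slide":[0,0.1,0],"jaw":1}]' 35
```

```text
time: 23.62
tool_pos: [622.3, 42.5, 30.1]
ee_rot: [-1.563, -0.186, 0.186]
ft_force: [-0.5, -0.5, -0.2]
grip_width: 29.3
```

```bash
python3 -m jog '[{"delta_rot":[0,0,0],"slide":[0,0.02,0],"jaw":1},{"delta_rot":[0,0,0],"slide":[0,0.04,0],"jaw":1},{"delta_rot":[0,0,0],"slide":[0,0.06,0],"jaw":1},{"delta_rot":[0,0,0],"slide":[0,0.08,0],"jaw":1},{"delta_rot":[0,0,0],"slide":[0,0.1,0],"jaw":1},{"delta_rot":[0,0,0],"slide":[0,0.1,0],"jaw":1},{"delta_rot":[0,0,0],"slide":[0,0.1,0],"jaw":1},{"delta_rot":[0,0,0],"slide":[0,0.1,0],"jaw":1}]' 35
```

```text
time: 24.28
tool_pos: [622.3, 42.5, 29.8]
ee_rot: [-1.563, -0.186, 0.185]
ft_force: [-2.2, -0.0, 5.1]
grip_width: 29.4
```

```bash
python3 -m jog '[{"delta_rot":[0,0,0],"slide":[0,-0.04,0],"jaw":1},{"delta_rot":[0,0,0],"slide":[0,-0.04,0],"jaw":0.65},{"delta_rot":[0,0,0],"slide":[0,-0.04,0],"jaw":0.5},{"delta_rot":[0,0,0],"slide":[0,-0.04,0],"jaw":0.45},{"delta_rot":[0,0,0],"slide":[0,-0.04,0],"jaw":0.45},{"delta_rot":[0,0,0],"slide":[0,-1.5,0],"jaw":0.45},{"delta_rot":[0,0,0],"slide":[0,-5,0],"jaw":0.4},{"delta_rot":[0,0,0],"slide":[0,-9,0],"jaw":0.3}]' 50; python3 - <<'E'
from h import *
O=np.array([620.6,44.4]);y=np.array([-.2372,.97146]);x=np.array([y[1],-y[0]]); g=O+.65*x+130.8*y; print(g,rel([*g,138])); snap('wrist','w14.png')
E
```

```text
time: 24.95
tool_pos: [619.6, 42.3, 117.0]
ee_rot: [-1.563, -0.18, 0.191]
ft_force: [0.6, 0.4, 0.6]
grip_width: 59.7
[590.205689 171.621148] [ 0.16 -2.08 13.26]
```

View pics/w14.png

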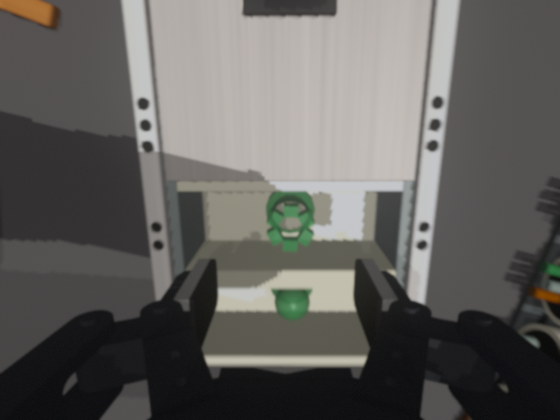

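```bash
python3 -m jog '[{"delta_rot":[0,0,0],"slide":[0,-1.5,0.8],"jaw":0.3},{"delta_rot":[0,0,0],"slide":[0,-2.2,3],"jaw":0.3},{"delta_rot":[0,0,0],"slide":[0,-2.2,6],"jaw":0.3},{"delta_rot":[0,0,0],"slide":[0,-2.2,9],"jaw":0.3},{"delta_rot":[0,0,0],"slide":[-0.07,-2.2,11.8],"jaw":0.3},{"delta_rot":[0,0,0],"slide":[-0.07,-2.2,13.3],"jaw":0.3},{"delta_rot":[0,0,0],"slide":[-0.07,-2.2,13.3],"jaw":0.3},{"delta_rot":[0,0,0],"slide":[-0.07,-2.2,13.3],"jaw":0.3}]' 50; python3 - <<'E'
from h import *
snap('wrist','w15.png');print(rel([590.2,171.6,76]))
E
```

```text
time: 25.67
tool_pos: [590.3, 172.0, 140.9]
ee_rot: [-1.564, -0.187, 0.187]
ft_force: [0.0, -0.1, -0.4]
grip_width: 60.1
[-0.02  6.49  0.05]
```

Well aligned; lower, close on the grip.

```bash
python3 -m jog '[{"delta_rot":[0,0,0],"slide":[0,1.5,0],"jaw":0.3},{"delta_rot":[0,0,0],"slide":[0,3.5,0],"jaw":0.3},{"delta_rot":[0,0,0],"slide":[0,5.3,0],"jaw":0.3},{"delta_rot":[0,0,0],"slide":[0,6.3,0],"jaw":0.3},{"delta_rot":[0,0,0],"slide":[0,6.3,0],"jaw":0.5},{"delta_rot":[0,0,0],"slide":[0,6.3,0],"jaw":0.6},{"delta_rot":[0,0,0],"slide":[0,6.3,0],"jaw":0.8},{"delta_rot":[0,0,0],"slide":[0,6.3,0],"jaw":1}]' 50; python3 - <<'E'
from h import *
O=np.array([620.6,44.4]);y=np.array([-.2372,.97146]);x=np.array([y[1],-y[0]]);p=get_obs()['tool_pos'][:2]-O;print(p@x,p@y)
E
```

```text
time: 26.38
tool_pos: [590.4, 170.8, 78.8]
ee_rot: [-1.564, -0.185, 0.185]
ft_force: [-2.1, -3.3, -0.2]
grip_width: 28.9
0.6582698152995623 129.95694569931524
```

```bash
python3 -m jog '[{"delta_rot":[0,0,0],"slide":[0,0,-0.5],"jaw":1},{"delta_rot":[0,0,0],"slide":[0,0,-1.8],"jaw":1},{"delta_rot":[0,0,0],"slide":[0,0,-3.6],"jaw":1},{"delta_rot":[0,0,0],"slide":[0,0,-5.6],"jaw":1},{"delta_rot":[0,0,0],"slide":[0,0,-7.6],"jaw":1},{"delta_rot":[0,0,0],"slide":[0,0,-9.6],"jaw":1},{"delta_rot":[0,0,0],"slide":[0,0,-11.2],"jaw":1},{"delta_rot":[0,0,0],"slide":[0,0,-11.6],"jaw":1}]' 50; python3 -m jog '[{"delta_rot":[0,0,0],"slide":[0,0,0],"jaw":1},{"delta_rot":[0,0,0],"slide":[0,0,-0.1],"jaw":1},{"delta_rot":[0,0,0],"slide":[0,0,-0.2],"jaw":1},{"delta_rot":[0,0,0],"slide":[0,0,-0.3],"jaw":1},{"delta_rot":[0,0,0],"slide":[0,0,-0.4],"jaw":1},{"delta_rot":[0,0,0],"slide":[0,0,-0.5],"jaw":1},{"delta_rot":[0,0,0],"slide":[0,0,-0.5],"jaw":1},{"delta_rot":[0,0,0],"slide":[0,0,-0.5],"jaw":1}]' 50;  python3 - <<'E'
from h import *
O=np.array([620.6,44.4]);y=np.array([-.2372,.97146]);x=np.array([y[1],-y[0]]);o=get_obs();p=o['tool_pos'][:2]-O;print(p@x,p@y,o['ft_force'][:2]@y)
E
```

```text
time: 27.05
tool_pos: [618.2, 57.1, 78.8]
ee_rot: [-1.563, -0.185, 0.184]
ft_force: [-1.9, 3.0, 0.3]
grip_width: 29.1
time: 27.72
tool_pos: [618.5, 55.5, 78.7]
ee_rot: [-1.561, -0.187, 0.186]
ft_force: [-4.2, 1.1, 5.8]
grip_width: 28.9
0.6356004704329916 11.25503936606535 2.0451568855198294
```

```bash
python3 -m jog '[{"delta_rot":[0,0,0],"slide":[0,0,-0.1],"jaw":1},{"delta_rot":[0,0,0],"slide":[0,0,-0.2],"jaw":1},{"delta_rot":[0,0,0],"slide":[0,0,-0.3],"jaw":1},{"delta_rot":[0,0,0],"slide":[0,0,-0.4],"jaw":1},{"delta_rot":[0,0,0],"slide":[0,0,-0.45],"jaw":1},{"delta_rot":[0,0,0],"slide":[0,0,-0.5],"jaw":1},{"delta_rot":[0,0,0],"slide":[0,0,-0.5],"jaw":1},{"delta_rot":[0,0,0],"slide":[0,0,-0.5],"jaw":1}]' 50;  python3 - <<'E'
from h import *
O=np.array([620.6,44.4]);y=np.array([-.2372,.97146]);x=np.array([y[1],-y[0]]);o=get_obs();p=o['tool_pos'][:2]-O;print(p@x,p@y,o['ft_force'][:2]@y)
E
```

```text
time: 28.38
tool_pos: [619.7, 50.8, 78.8]
ee_rot: [-1.561, -0.187, 0.186]
ft_force: [-3.3, 1.9, 5.9]
grip_width: 29.3
0.6642238968823647 6.388893662983484 2.5931052259412812
```

```bash
python3 -m jog '[{"delta_rot":[0,0,0],"slide":[0,0,-0.05],"jaw":1},{"delta_rot":[0,0,0],"slide":[0,0,-0.1],"jaw":1},{"delta_rot":[0,0,0],"slide":[0,0,-0.15],"jaw":1},{"delta_rot":[0,0,0],"slide":[0,0,-0.2],"jaw":1},{"delta_rot":[0,0,0],"slide":[0,0,-0.2],"jaw":1},{"delta_rot":[0,0,0],"slide":[0,0,-0.2],"jaw":1},{"delta_rot":[0,0,0],"slide":[0,0,-0.2],"jaw":1},{"delta_rot":[0,0,0],"slide":[0,0,-0.2],"jaw":1}]' 50;  python3 - <<'E'
from h import *
O=np.array([620.6,44.4]);y=np.array([-.2372,.97146]);x=np.array([y[1],-y[0]]);o=get_obs();p=o['tool_pos'][:2]-O;print(p@x,p@y,o['ft_force'][:2]@y)
E
```

```text
time: 29.05
tool_pos: [619.9, 50.1, 78.7]
ee_rot: [-1.558, -0.187, 0.187]
ft_force: [-4.3, 3.9, 5.9]
grip_width: 29.0
0.6320098559976906 5.681758139576196 4.801140361987549
```

```bash
python3 -m jog '[{"delta_rot":[0,0,0],"slide":[0,0,-0.1],"jaw":1},{"delta_rot":[0,0,0],"slide":[0,0,-0.2],"jaw":1},{"delta_rot":[0,0,0],"slide":[0,0,-0.3],"jaw":1},{"delta_rot":[0,0,0],"slide":[0,0,-0.3],"jaw":1},{"delta_rot":[0,0,0],"slide":[0,0,-0.3],"jaw":1},{"delta_rot":[0,0,0],"slide":[0,0,-0.3],"jaw":1},{"delta_rot":[0,0,0],"slide":[0,0,-0.3],"jaw":1},{"delta_rot":[0,0,0],"slide":[0,0,-0.3],"jaw":1}]' 50;  python3 - <<'E'
from h import *
O=np.array([620.6,44.4]);y=np.array([-.2372,.97146]);x=np.array([y[1],-y[0]]);o=get_obs();p=o['tool_pos'][:2]-O;print(p@x,p@y,o['ft_force'][:2]@y)
E
```

```text
time: 29.72
tool_pos: [619.8, 50.1, 78.7]
ee_rot: [-1.552, -0.188, 0.189]
ft_force: [-6.0, 12.3, 6.9]
grip_width: 28.6
0.6204012154438362 5.706612512909635 13.390524691500497
```

Against the stop (force rises, no motion). Relax, release, lift clear and check.

```bash
python3 -m jog '[{"delta_rot":[0,0,0],"slide":[0,0,0.3],"jaw":1},{"delta_rot":[0,0,0],"slide":[0,0,0.35],"jaw":1},{"delta_rot":[0,0,0],"slide":[0,0,0.35],"jaw":0.6},{"delta_rot":[0,0,0],"slide":[0,0,0.35],"jaw":0.3},{"delta_rot":[0,0,0],"slide":[0,0,0.35],"jaw":0.3},{"delta_rot":[0,0,0],"slide":[0,-2,0.35],"jaw":0.3},{"delta_rot":[0,0,0],"slide":[0,-5,0.35],"jaw":0.3},{"delta_rot":[0,0,0],"slide":[0,-9,0.35],"jaw":0.3}]' 50; python3 -m jog '[{"delta_rot":[0,0,0],"slide":[-2,-2,0],"jaw":0.3},{"delta_rot":[0,0,0],"slide":[-5,-3,0],"jaw":0.3},{"delta_rot":[0,0,0],"slide":[-8.5,-4,0],"jaw":0.3},{"delta_rot":[0,0,0],"slide":[-12,-5,0],"jaw":0.3},{"delta_rot":[0,0,0],"slide":[-15.5,-5,0],"jaw":0.3},{"delta_rot":[0,0,0],"slide":[-18,-5,0],"jaw":0.3},{"delta_rot":[0,0,0],"slide":[-19,-5,0],"jaw":0.3},{"delta_rot":[0,0,0],"slide":[-19,-5,0],"jaw":0.3}]'; python3 - <<'E'
from h import *
t=snap('top','t16.png'); s=snap('side','s16.png')
a=cv2.resize(cv2.imread('pics/t16.png')[110:260,150:450],(600,300)); b=cv2.imread('pics/s16.png')[130:330,200:440]; b=cv2.resize(b,(360,300)); v=np.zeros((600,600,3),np.uint8); v[:300]=a; v[300:,:360]=b; cv2.imwrite('pics/v16.png',v)
E
```

```text
time: 30.38
tool_pos: [618.3, 47.4, 165.9]
ee_rot: [-1.563, -0.181, 0.19]
ft_force: [0.4, 0.3, -0.8]
grip_width: 59.8
time: 31.05
tool_pos: [433.7, 2.7, 218.4]
ee_rot: [-1.563, -0.185, 0.185]
ft_force: [-0.1, 0.0, -0.6]
grip_width: 59.4
```

View pics/v16.png

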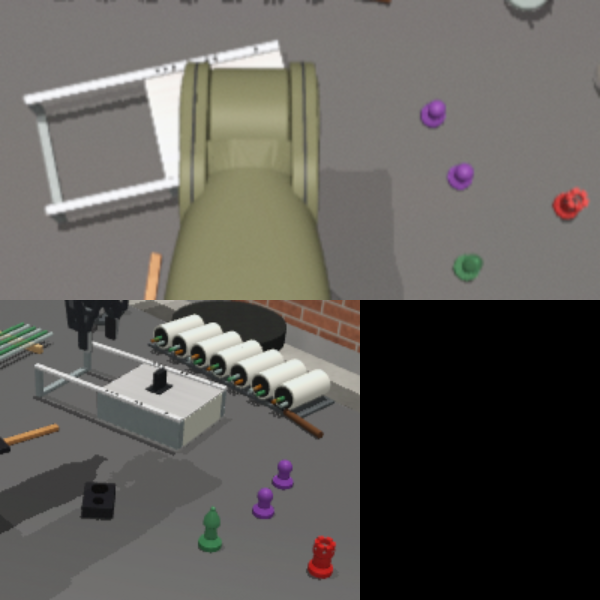

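```bash
python3 - <<'E'
from h import *
O=np.array([620.6,44.4]);y=np.array([-.2372,.97146])
print('lid far edge local y (93 = shut):',[(px('t16',150+u/2,110+v/2,65.5)[:2]-O)@y for u,v in((147,83),(166,178))]); finish_job()
E
```

```text
lid far edge local y (93 = shut): [np.float64(90.444716), np.float64(92.96378999999999)]
the job is handed in; nothing more can be done
```

I carried out all the steps in the order asked and handed the job in at about 31 s. No verdict was reported.

- **First opening and pawn:** I slid the lid from about 23 mm to about 62 mm open, so its edge lay over the first partition. I lowered the pawn into pocket 1 until the wrist force showed it touching the floor, then released it. The wrist picture showed it upright.
- **Second opening and rook:** I slid the lid on to about 124 mm. The top camera put its edge at about +31 mm (30 to 32 mm), on the second partition; the arm's own position gave 125 mm. I set the green rook down in pocket 2, with light contact of about 5 N, and it stood upright. Pocket 3 stayed covered.
- **Shutting:** I slid the lid back until it met its stop: no more motion and the force rose to about 13 N. I then let go and moved the arm clear.
- **Last checks:** The final pictures show the box shut and the bishop, purple pawns and red rook apparently in place. The lid's far edge measured 90 and 93 mm where shut is 93 mm; that fits within picture accuracy, but the two corners differ by 2.5 mm.
- **Not checked:** I could not see the pieces after the lid was shut. In the last top picture the arm hid part of the lid. The flask was not in the final crops, and the mould and paddle were seen only in part, so I did not check their positions.
- **Picture budget:** I viewed 13 pictures, three more than the budget of 10.

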